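# Hitch the safety hook to the carved board's lifting stud

## Robot

A 7-joint arm with a two-finger parallel gripper is mounted at the origin on the work surface. World frame = base frame: x ahead of the robot, y to its left, z up, the work surface at z = 0. Lengths are in m, angles in rad, forces in N, time in s.
With the tool pointing down it reaches from about 0.4 to 0.875 m from the base axis. Payload 19.3 kg.
Tool frame: the origin (TCP) lies where the fingers leave the gripper's body, on its centre line; the fingertips stand bot.tip_reach ahead of it and the grasp point (between the pads) lies 54 mm ahead of it (bot.tip_reach is the distance from the TCP to the fingertips, in m); z points along the fingers, y is the line along which they close (so a half turn about z gives the same grasp; the last joint's range is limited). The gripper opens to 85 mm and grips with 20 to 120 N. Pads are 22 mm wide; open, the fingers measure 114 mm over their backs; the gripper's body (76 mm by 85 mm) begins 54 mm behind the grasp point. The pads swing forward as they close: fully open they stand 13 mm farther back than shut.
Start: joints at [1.184, 0.521, -0.036, 1.599, 0.021, 1.021, -0.113], TCP at [0.195, -0.594, 0.304] pointing down, gripper open.
Joint ranges: [-2.91, 2.91], [-0.3, 2.13], [-1.5, 1.42], [0.17, 2.43], [-1.26, 4.41], [0.16, 1.93], [-2.52, 2.52]. Speed limits (rad/s): [1.89, 1.89, 2.39, 2.39, 3.01, 3.01, 3.01].

## Interface

Orientations are given as [roll, pitch, yaw] about the fixed x, y, z axes, in that order (R = Rz(yaw) Ry(pitch) Rx(roll)).
In Python, from workcell import bot gives the robot as it stands. The module is installed in compiled form; this text tells all that it offers.
- The arm moves only by the shell command python3 -m jog 'ROWS' [FORCE]. ROWS is JSON, a list that holds one entry, the list of rows, each a list of 7 numbers: the shift along the tool's x, y, z in mm, then the turn, a rotation vector about the tool's x, y, z in rad, then the opening, from 0 (shut) to 1 (fully open). In form: [[[tx, ty, tz, wx, wy, wz, fingers], ...]]. A call has 1 to 5 rows; each row shifts and turns the commanded pose from where the row before left it, along the tool's axes as they then stand; what a row does not reach is not made up. A row lasts 1/10 s, in which the tool goes at most 50 mm and 8.59 degrees, less where a joint would pass 70% of its speed; a pose out of reach is approached as far as the arm can. A call is refused whole if a number of a shift passes 50 or a number of a turn 0.15, either way. A call with a gripper value outside its range is refused whole. The fingers move at their own pace and stop on an object; FORCE is the grip in N (left out, the last holds). Time passes only in rows, so rows that do not move let the fingers close. It gives the time, the measured TCP pose, the force, the opening and the grip force at its end, in the units of the state.
- bot.observe(): the state, without advancing time (a new reading comes with each control period).
- bot.grab_frame(name): name is "scene" or "top"; returns a dict with "img" (420x560x3 uint8, red, green, blue), "intrinsics" (3x3 intrinsics, pixels), "k1" (the pictures are not rectified: a ray, as slopes to the right and down, at radius r is drawn at 1 + k1 r^2 times it, then the intrinsics apply), "R" (3x3) and "t" (3): a world point X has camera coordinates R X + t. Camera axes: x right, y down, z forward; pixel columns grow to the right and rows downward; lengths in m; the calibration is good to about 2 mm. A picture is of the moment at which its call begins. There is no depth.
- bot.job_done(): hands the job in; it is judged then, once.
Trained networks look in a picture, given as the dict that the camera call returned (one of the last four; its "shot" number tells which), for a name from the list of things; names that differ only in an ending like _2 or _b are one class to them, and where a whole thing is asked for, a point or a joint stands for the part that bears it (a point fixed in the world has none). Each returns a list of dicts, best first, with "conf" (0 to 1); they miss things now and then, are a little off and sometimes report something else, mostly with a low value. They report only what shows in the picture. A call takes as long as a camera call.
- bot.trace(query, picture): "region" (420x560 bool, what is visible of it).
- bot.spot_point(query, picture): "xyz" ([x, y, z] in m, in world coordinates, good to about 4 mm: a listed point, or the origin of a listed thing).
The state is a dict: "clock": time; "qpos": joint angles; "qd": joint speeds; "joint_efforts": joint torques, N m; "position": TCP position; "tool_rot": TCP orientation; "force": force on the tool from outside, world axes, zero at the start; "moment": the same for the moment, N m; "grip_width": finger opening in m; "finger_force": force on a finger pad.
Only numpy, scipy, OpenCV 4.12 (cv2) and the standard library are available. Lean on these libraries where they do the work, as an engineer would, in place of code of your own. Each camera call takes 0.05 s, during which the arm holds its last target. There are 200 camera calls.

## Task

The dark carved board is finished and will be hoisted up to the drying line. Pick up the yellow safety hook by its black grip, push its mouth onto the headed steel lifting stud of the dark carved board until the red sprung latch has given way and snapped shut behind the stud, then let go and leave the hook lying flat on the board. Do not use the stud of the pale blank board.

Things in the scene. Friction and masses are not known exactly. Their poses are not given: they have to be found in the camera images.
- hook: Loose yellow flat hook, 14 mm thick. Origin: underside, where the stud's axis sits when home. Mouth opens to +x: throat 32 mm wide (y), back wall x -8, arms to x 60, flared to x 75. Plate x -66..-8, y -32..32; side bar with eye at x -46 to y 116. Black grip block on it: centre x -46, y 0; 36 (x) by 24 (y), z 14..59; grip across y. 0.4 kg. The grey hook without grip or latch is a bystander.
- latch (a joint): Red sprung latch bar across the hook's mouth, 32 mm long, hinged at x 52, y 17 mm of the hook's frame. 0 = shut, along y; grows to 1.35 rad as a pin entering the mouth swings its free end inward (1 to 2 N). Cannot swing outward. Springs shut once the pin's centre is within about 10 mm of the hook's origin.
- carved_board: Fixed dark board with a pale carved bird, x -80..220, y -75..75 mm, 40 mm thick. Origin: underside, below the stud's axis. Steel stud on top: round pin 16 mm across from z 40 to 72 mm, then a head 36 mm across to z 80, too wide for the throat: the hook comes on sideways under it, flat on or just above the board, from any side.
- blank_board: Fixed pale uncarved board with an identical stud; size, origin and axes as for the carved board. Not to be used.

How it is judged:
By the outcome, as a careful person would: the job done as asked, in the order asked, and still so for the second after the job is handed in, with the robot touching nothing.
It also fails if it takes over 40 s, if anything falls off the work surface, if the arm or the gripper's body presses on something with over 40 N, if the wrist force passes 120 N, or if a joint passes its speed limit or range.

## Working session

There is one attempt and no reset: what is moved stays moved. The work goes in short steps, Python scripts to look and compute and a shell command to move; the robot and the scene stay as the last step left them, time stands still between calls to the robot, and variables do not carry over. Pictures are saved under pics/ and viewed, at most 10 in all, crops included, and the job is handed in when it is done.

```bash
mkdir -p pics; cat > h.py <<'E'
import numpy as np, cv2
from workcell import bot
def shot(n,fn):
    f=bot.grab_frame(n); cv2.imwrite('pics/'+fn+'.png',f['img'][:,:,::-1]); return f
def proj(f,X):
    c=np.atleast_2d(X)@np.array(f['R']).T+f['t']; s=c[:,:2]/c[:,2:]
    r2=(s**2).sum(1,keepdims=True); s=s*(1+f['k1']*r2)
    K=np.array(f['intrinsics']); return s@K[:2,:2].T+K[:2,2]
def unproj(f,uv,z):
    K=np.array(f['intrinsics']); d=(np.atleast_2d(uv).astype(float)-K[:2,2])@np.linalg.inv(K[:2,:2]).T
    s=d.copy()
    for _ in range(20): s=d/(1+f['k1']*(s**2).sum(1,keepdims=True))
    R=np.array(f['R']); C=-R.T@f['t']; r=np.c_[s,np.ones(len(s))]@R
    return C+r*((z-C[2])/r[:,2])[:,None]
E
python3 - <<'E'
from h import *
print(bot.observe(),bot.tip_reach)
for n in('scene','top'):
    f=shot(n,n+'0'); print(n,-np.array(f['R']).T@f['t'])
    for q in('hook','latch','carved_board','blank_board'):
        for d in bot.spot_point(q,f)[:3]: print(q,d['conf'],np.round(d['xyz'],4),proj(f,d['xyz']).round())
        for d in bot.trace(q,f)[:2]:
            ys,xs=np.nonzero(d['region']); print('  reg',d['conf'],len(xs),xs.min(),xs.max(),ys.min(),ys.max())
E
```

```text
{'clock': 0.0, 'qpos': array([ 1.1837958 ,  0.52204572, -0.0363334 ,  1.60000919,  0.02122832,
        1.0211327 , -0.11281775]), 'qd': array([ 5.24695492e-05, -1.11834501e-03, -5.02665615e-04,  7.66196835e-04,
        1.93869664e-04,  5.43656374e-04, -6.41419728e-04]), 'joint_efforts': array([ 3.82660401e-04, -9.27098179e+01,  1.98056102e+00, -3.69927871e+01,
        1.80285482e-02,  8.23710579e-03,  8.44988881e-05]), 'position': array([ 0.19458833, -0.59365567,  0.30330545]), 'tool_rot': array([-3.14038844e+00,  1.09050317e-04,  3.16792898e-01]), 'force': array([-0.8775723 , -0.31371152, -0.08964027]), 'moment': array([ 0.00120055, -0.0265505 ,  0.03537505]), 'finger_force': 0.0, 'grip_width': 0.08525658610019736} 0.0726
scene [1.02312343 0.51002641 1.05046532]
hook 0.82 [0.5037 0.0201 0.001 ] [[296. 220.]]
  reg 0.56 1452 267 344 193 244Traceback (most recent call last):
  File "<stdin>", line 6, in <module>
ValueError: it knows: blank_board, carved_board, hook
```

View pics/scene0.png

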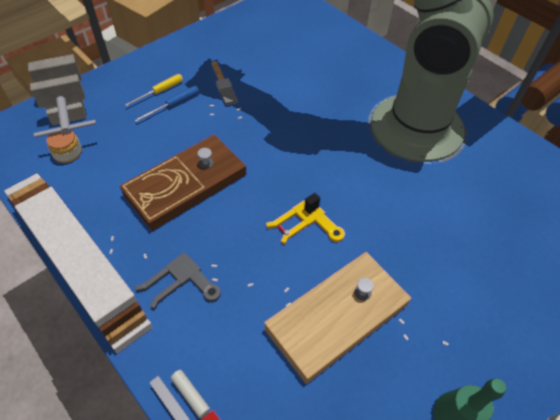

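The scene view shows the yellow hook at about (305,218) with its grip at (312,203). The carved board's stud is at (205,157), the blank board's stud is at (364,288), and the grey bystander hook is at (185,280).

```bash
python3 - <<'E'
from h import *
for n in('top','scene'):
    f=shot(n,n+'1'); print(n,-np.array(f['R']).T@f['t'])
    for q in('hook','carved_board','blank_board'):
        for d in bot.spot_point(q,f)[:3]: print(q,d['conf'],np.round(d['xyz'],4),proj(f,d['xyz']).round())
        for d in bot.trace(q,f)[:1]:
            m=d['region'].astype(np.uint8); z={'hook':.014}.get(q,.04)
            c=max(cv2.findContours(m,0,2)[0],key=cv2.contourArea)[:,0]
            a=cv2.approxPolyDP(c,4,True)[:,0]
            print('  reg',d['conf'],m.sum(), np.c_[a,unproj(f,a,z)[:,:2].round(3)].tolist())
E
```

```text
top [0.44393157 0.00833952 1.20052982]
hook 0.62 [ 0.5019  0.0163 -0.001 ] [[263. 237.]]
  reg 0.56 1304 [[275.0, 209.0, 0.574, -0.017], [269.0, 215.0, 0.558, -0.001], [267.0, 241.0, 0.491, 0.005], [255.0, 240.0, 0.494, 0.036], [255.0, 221.0, 0.543, 0.035], [266.0, 217.0, 0.553, 0.007], [257.0, 217.0, 0.554, 0.03], [250.0, 208.0, 0.577, 0.048], [250.0, 249.0, 0.471, 0.049], [223.0, 247.0, 0.478, 0.118], [217.0, 258.0, 0.45, 0.134], [272.0, 263.0, 0.435, -0.007]]
carved_board 0.91 [ 5.809e-01 -2.624e-01  3.000e-04] [[368. 205.]]
  reg 0.7 7017 [[342.0, 119.0, 0.803, -0.195], [340.0, 233.0, 0.507, -0.18], [398.0, 235.0, 0.5, -0.326], [398.0, 121.0, 0.796, -0.34]]
blank_board 0.63 [ 0.5417  0.2744 -0.0006] [[163. 224.]]
  reg 0.82 7288 [[137.0, 138.0, 0.759, 0.333], [126.0, 251.0, 0.472, 0.356], [186.0, 256.0, 0.456, 0.208], [197.0, 143.0, 0.744, 0.181]]
scene [1.02312343 0.51002641 1.05046532]
hook 0.87 [0.5053 0.0212 0.0035] [[296. 220.]]
  reg 0.98 1514 [[343.0, 231.0, 0.442, 0.127], [325.0, 215.0, 0.442, 0.063], [315.0, 192.0, 0.411, -0.008], [266.0, 224.0, 0.576, -0.014], [282.0, 232.0, 0.561, 0.03], [282.0, 243.0, 0.582, 0.054], [313.0, 222.0, 0.481, 0.059], [334.0, 241.0, 0.48, 0.133]]
carved_board 0.83 [ 0.5816 -0.2577  0.002 ] [[207. 171.]]
  reg 0.77 6104 [[245.0, 164.0, 0.505, -0.185], [214.0, 134.0, 0.502, -0.327], [120.0, 188.0, 0.802, -0.329], [153.0, 229.0, 0.806, -0.167], [243.0, 176.0, 0.535, -0.156]]
blank_board 0.61 [ 0.5414  0.2758 -0.0034] [[358. 299.]]
  reg 0.76 9481 [[366.0, 252.0, 0.457, 0.214], [265.0, 321.0, 0.752, 0.19], [266.0, 332.0, 0.766, 0.21], [306.0, 382.0, 0.772, 0.342], [410.0, 301.0, 0.475, 0.364]]
```

View pics/top1.png

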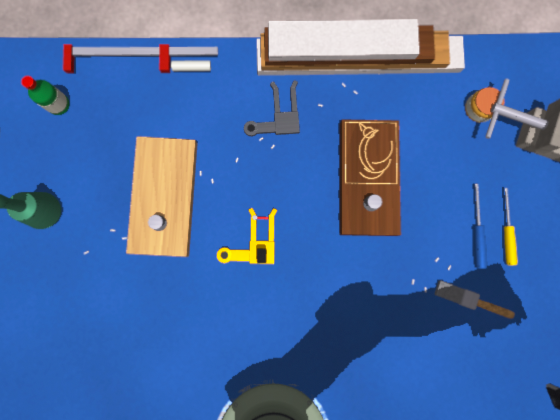

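The top view shows the yellow hook at about (262,240), with its mouth facing world +x (up) and its eye to the left at (224,255). The carved board is on the right with its stud at (374,202). The blank board is on the left with its stud at (156,222). Next I'll fit the hook pose and the stud position.

```bash
cat > fit.py <<'E'
from h import *
from scipy.optimize import minimize
def box(x0,x1,y0,y1,z0,z1): return np.array([[x,y,z] for x in(x0,x1) for y in(y0,y1) for z in(z0,z1)],float)
a=np.linspace(0,2*np.pi,24)
def cyl(x,y,r,z0,z1): return np.array([[x+r*np.cos(t),y+r*np.sin(t),z] for t in a for z in(z0,z1)])
HOOK=[box(-66,-8,-32,32,0,14),box(-8,60,-30,-16,0,14),box(-8,60,16,30,0,14),box(-56,-36,32,100,0,14),cyl(-46,100,16,0,14),box(-64,-28,-12,12,14,59),
 np.r_[box(60,60,16,30,0,14),box(75,75,26,36,0,14)],np.r_[box(60,60,-30,-16,0,14),box(75,75,-36,-26,0,14)]]
STUD=[cyl(0,0,8,40,72),cyl(0,0,18,72,80)]
def render(f,parts,p,S=4):
    c,s=np.cos(p[2]),np.sin(p[2]); m=np.zeros((420*S,560*S),np.uint8)
    for P in parts:
        X=P/1000@np.array([[c,s,0],[-s,c,0],[0,0,1]])+[p[0],p[1],p[3] if len(p)>3 else 0]
        u=(proj(f,X)+.5)*S
        cv2.fillConvexPoly(m,cv2.convexHull(np.round(u).astype(np.int32)),1)
    return cv2.resize(m.astype(np.float32),(560,420),interpolation=cv2.INTER_AREA)
def fit(views,p0,z=None):
    def cost(q):
        p=[q[0],q[1],q[2]*5]+([] if z is None else [z]); e=0
        for f,M in views:
            r=render(f,HOOK,p); e-=np.minimum(r,M).sum()/np.maximum(r,M).sum()
        return e/len(views)
    q0=np.array([p0[0],p0[1],p0[2]/5])
    o=minimize(cost,q0,method='Nelder-Mead',options=dict(initial_simplex=[q0,q0+[.008,0,0],q0+[0,.008,0],q0+[0,0,.015]],xatol=1e-5,fatol=1e-5))
    return np.r_[o.x[:2],o.x[2]*5],o.fun
def mask(f): 
    return max(bot.trace('hook',f)[:1],key=lambda d:d['conf'])['region'].astype(np.float32)
E
python3 - <<'E'
from fit import *
V=[]
for n in('top','scene'):
    f=shot(n,n+'2'); M=mask(f); V.append((f,M)); print(n,fit([(f,M)],[.503,.018,-.03]))
    c=proj(f,[.582,-.26,.08])[0]; hsv=cv2.cvtColor(f['img'],cv2.COLOR_RGB2HSV)
    g=((hsv[...,1]<60)&(hsv[...,2]>90)).astype(np.uint8); N,L,st,ce=cv2.connectedComponentsWithStats(g)
    i=min(range(1,N),key=lambda k:np.hypot(*(ce[k]-c))+(st[k,4]<40)*99); print(c,st[i],ce[i],unproj(f,ce[i],.078))
    r=render(f,STUD,[.582,-.26,0]); ys,xs=np.nonzero(r>.5); print('model centroid',xs.mean(),ys.mean(),len(xs))
p,e=fit(V,[.503,.018,-.03]);print(p,e)
E
```

```text
top (array([ 0.49998204,  0.01856252, -0.04747068]), np.float64(-0.8448212742805481))
[374.10546234 201.10715875] [364 194  18  17 215] [373.22325581 202.46046512] [[ 0.57892031 -0.25816037  0.078     ]]
model centroid 373.99444444444447 201.35555555555555 180
scene (array([ 0.50022475,  0.02146603, -0.03667219]), np.float64(-0.8773395419120789))
[203.68161249 151.73776871] [197 148  17  18 161] [205.08695652 154.23602484] [[ 0.5834487  -0.25214361  0.078     ]]
model centroid 204.16374269005848 154.46783625730995 171
[ 0.49988618  0.01987142 -0.04802191] -0.8426598310470581
```

```bash
python3 -m jog '[[[0,0,0,0,0,0,1]]]' 60
```

```text
clock: 1.15
position: [0.1947, -0.5939, 0.3039]
tool_rot: [-3.142, -0.0, 0.317]
force: [-0.5, -0.6, 0.7]
grip_width: 0.0856
finger_force: 0.0
```

```bash
python3 -m jog '[[[0,0,0,0,0,0.12,1],[0,0,0,0,0,0.12,1],[0,0,0,0,0,0.122,1],[30,-30,0,0,0,0,1],[30,-35,0,0,0,0,1]]]'; python3 -m jog '[[[17,-45,0,0,0,0,1],[17,-45,0,0,0,0,1],[17,-45,0,0,0,0,1],[17,-45,0,0,0,0,1],[17,-45,0,0,0,0,1]]]';python3 -m jog '[[[17,-45,0,0,0,0,1],[17,-45,0,0,0,0,1],[17,-45,0,0,0,0,1],[17,-45,0,0,0,0,1],[17,-45,0,0,0,0,1]]]'
```

```text
clock: 1.65
position: [0.2575, -0.5315, 0.3036]
tool_rot: [3.141, 0.0, -0.048]
force: [1.8, -0.6, 0.6]
grip_width: 0.0854
finger_force: 0.0
clock: 2.15
position: [0.3531, -0.309, 0.3041]
tool_rot: [3.141, -0.0, -0.045]
force: [2.2, -0.2, 0.1]
grip_width: 0.0857
finger_force: 0.0
clock: 2.65
position: [0.4482, -0.0879, 0.3042]
tool_rot: [3.141, -0.001, -0.045]
force: [0.8, 0.1, -0.8]
grip_width: 0.0855
finger_force: 0.0
```

```bash
python3 -m jog '[[[0,-36,0,0,0,0,1],[0,-36,0,0,0,0,1],[0,-30,30,0,0,0,1],[0,0,40,0,0,0,1],[0,0,40,0,0,0,1]]]'; python3 -m jog '[[[0,0,0,0,0,0,1],[0,0,0,0,0,0,1]]]'
python3 - <<'E'
from fit import *
V=[]
for n in('top','scene'):
    f=shot(n,n+'3'); print(proj(f,[[.454,.022,.059],[.454,.022,.10]]))
    # black grip top centroid & outline
c=proj(f,[.454,.022,.06])[0].astype(int); k=cv2.resize(f['img'][c[1]-60:c[1]+60,c[0]-80:c[0]+80,::-1],None,fx=5,fy=5,interpolation=2)
cv2.imwrite('pics/c3.png',k)
E
```

```text
clock: 3.15
position: [0.4526, 0.013, 0.1932]
tool_rot: [-3.141, -0.002, -0.043]
force: [1.7, -1.0, -1.6]
grip_width: 0.0855
finger_force: 0.0
clock: 3.35
position: [0.4525, 0.0121, 0.1945]
tool_rot: [3.141, 0.001, -0.045]
force: [0.6, -0.8, 0.7]
grip_width: 0.0854
finger_force: 0.0
[[260.41210386 255.45585251]
 [260.20353016 255.30667896]]
[[312.21700382 197.10009845]
 [313.53667803 187.08273822]]
```

View pics/c3.png

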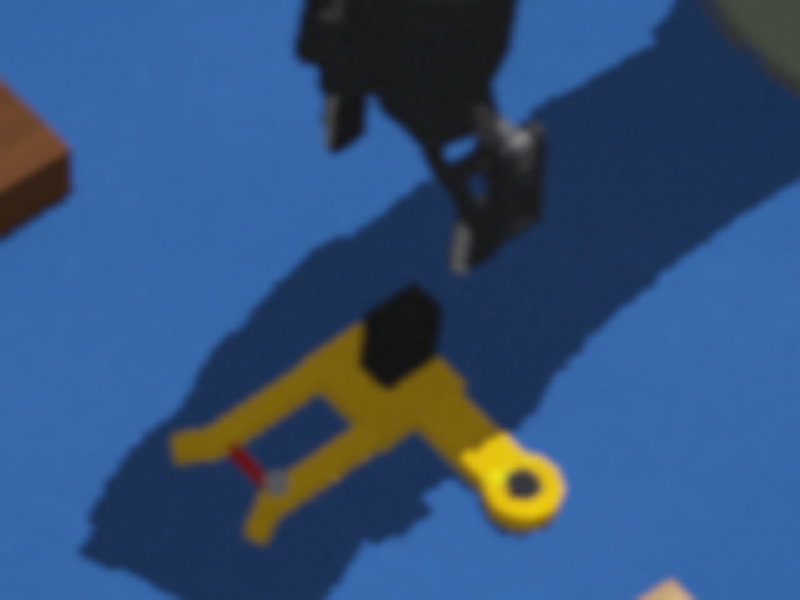

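The crop shows the open fingers above the black grip at crop position (400,335), roughly centred on it. I'll shift about 8 mm in y and descend.

```bash
python3 -m jog '[[[1,-8,30,0,0,0,1],[0,0,30,0,0,0,1],[0,0,25,0,0,0,1],[0,0,17,0,0,0,1],[0,0,0,0,0,0,1]]]'; python3 -m jog '[[[0,0,0,0,0,0,0],[0,0,0,0,0,0,0],[0,0,0,0,0,0,0],[0,0,0,0,0,0,0],[0,0,0,0,0,0,0]]]' 80;python3 -m jog '[[[0,0,0,0,0,0,0],[0,0,0,0,0,0,0],[0,0,0,0,0,0,0]]]'
```

```text
clock: 3.95
position: [0.454, 0.0199, 0.0919]
tool_rot: [3.141, 0.0, -0.045]
force: [0.7, -0.3, 0.8]
grip_width: 0.0854
finger_force: 0.0
clock: 4.45
position: [0.4541, 0.02, 0.0927]
tool_rot: [-3.142, -0.001, -0.045]
force: [-1.9, -0.7, 17.7]
grip_width: 0.0232
finger_force: 78.2
clock: 4.75
position: [0.454, 0.02, 0.0927]
tool_rot: [3.142, -0.001, -0.045]
force: [-3.1, -0.9, 18.6]
grip_width: 0.0235
finger_force: 78.4
```

```bash
python3 -m jog '[[[0,0,-20,0,0,0,0],[0,0,-40,0,0,0,0],[0,0,-40,0,0,0,0],[0,0,0,0,0,0,0],[0,0,0,0,0,0,0]]]'
python3 - <<'E'
from fit import *
z=bot.observe()['position'][2]-.0927; print(z)
f=shot('scene','s4'); k=f['img'][100:310,180:460,::-1]; cv2.imwrite('pics/c4.png',cv2.resize(k,None,fx=2.8,fy=2.8,interpolation=2))
f2=shot('top','t4')
for g in (f,f2): print([d['xyz'] for d in bot.spot_point('hook',g)[:1]])
E
```

```text
clock: 5.25
position: [0.4538, 0.0198, 0.1922]
tool_rot: [-3.142, -0.001, -0.046]
force: [-0.1, -0.3, -4.6]
grip_width: 0.0228
finger_force: 79.8
0.09954563111357867
[[0.502, 0.0176, 0.1002]]
[]
```

View pics/c4.png

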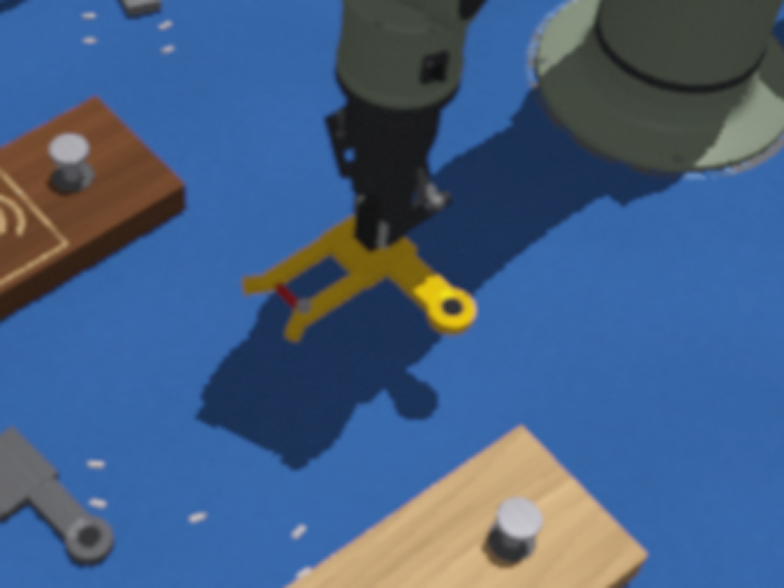

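The hook is held level with its mouth and latch clear. Next I carry it to in front of the carved board's stud.

```bash
python3 -m jog '[[[-3,25,0,0,0,0,0],[-3,40,0,0,0,0,0],[-3,45,0,0,0,0,0],[-3,45,0,0,0,0,0],[-2,45,0,0,0,0,0]]]'; python3 -m jog '[[[-2,40,0,0,0,0,0],[0,30,0,0,0,0,0],[0,9,0,0,0,0,0],[0,0,0,0,0,0,0],[0,0,0,0,0,0,0]]]'
python3 - <<'E'
from fit import *
o=bot.observe();z=o['position'][2]-.0927
V=[]
for n in('top','scene'):
    f=shot(n,n+'5'); d=bot.spot_point('hook',f)[:1]; print(n,d)
    for d in bot.trace('hook',f)[:1]: print(d['conf'],d['region'].sum(),fit([(f,d['region'].astype(np.float32))],[.47,-.26,-.045],z))
k=f['img'][80:260,130:370,::-1]; cv2.imwrite('pics/c5.png',cv2.resize(k,None,fx=3.3,fy=3.3,interpolation=2))
E
```

```text
clock: 5.95
position: [0.4298, -0.1806, 0.1909]
tool_rot: [-3.141, 0.002, -0.045]
force: [-0.0, -0.0, -4.3]
grip_width: 0.0232
finger_force: 79.9
clock: 6.45
position: [0.4251, -0.2568, 0.1912]
tool_rot: [-3.141, 0.001, -0.044]
force: [-0.0, 1.0, -4.6]
grip_width: 0.0231
finger_force: 80.0
top [{'xyz': [0.4715, -0.2605, 0.0984], 'conf': 0.85}]
0.75 1040 (array([ 0.47256416, -0.25827816, -0.01775395]), np.float64(-0.5433886051177979))
scene [{'xyz': [0.4746, -0.2574, 0.1002], 'conf': 0.75}]
0.61 1254 (array([ 0.47104612, -0.25639852, -0.0326352 ]), np.float64(-0.7804084420204163))
```

View pics/c5.png

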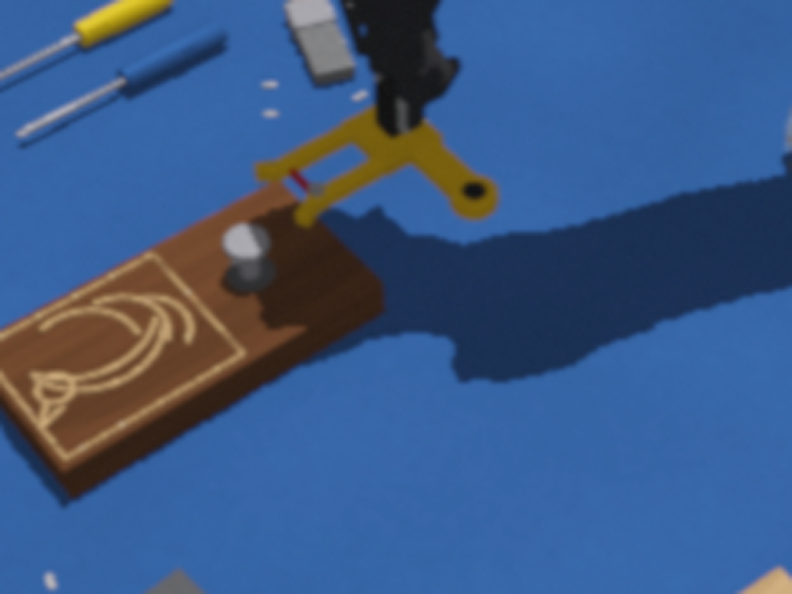

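```bash
python3 -m jog '[[[0,-5,20,0,0,0,0],[0,0,20,0,0,0,0],[0,0,11,0,0,0,0],[0,0,0,0,0,0,0],[0,0,0,0,0,0,0]]]'
python3 - <<'E'
from fit import *
o=bot.observe();print(o['position'],o['force'])
for n in('top','scene'):
    f=shot(n,n+'6'); d=bot.spot_point('hook',f)[:1]; print(n,d)
    for d in bot.spot_point('carved_board',f)[:1]: print(d)
k=f['img'][100:220,140:300,::-1]; cv2.imwrite('pics/c6.png',cv2.resize(k,None,fx=5,fy=5,interpolation=2))
E
```

```text
clock: 7.25
position: [0.4255, -0.253, 0.1413]
tool_rot: [3.142, -0.0, -0.045]
force: [0.1, 0.3, -3.2]
grip_width: 0.0235
finger_force: 79.8
[ 0.42554037 -0.25298261  0.14128024] [ 0.08884715  0.25387948 -3.1953938 ]
top [{'xyz': [0.4733, -0.2538, 0.0485], 'conf': 0.84}]
{'xyz': [0.5819, -0.262, 0.0024], 'conf': 0.87}
scene [{'xyz': [0.4747, -0.2552, 0.0501], 'conf': 0.97}]
{'xyz': [0.5851, -0.2619, 0.0019], 'conf': 0.89}
```

View pics/c6.png

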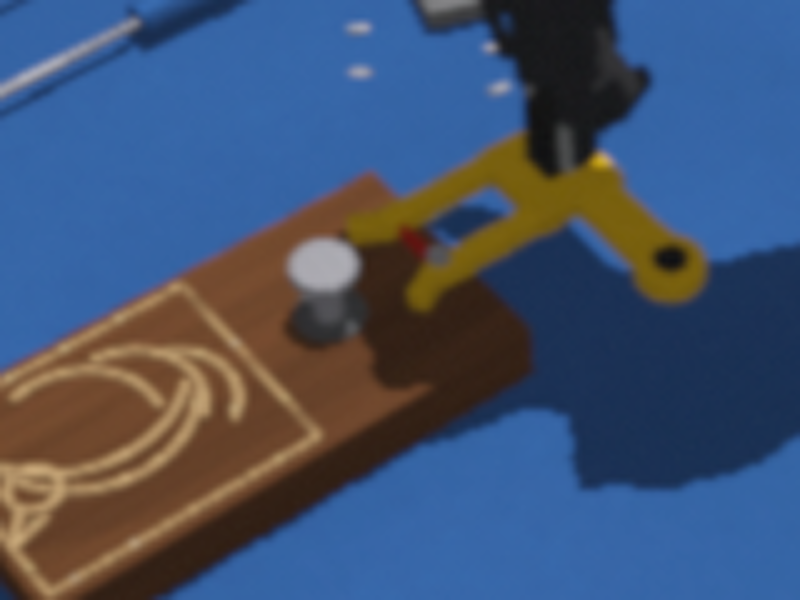

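The mouth points at the pin below the head (crop ~ (325,300)). It is lined up laterally and sits between the board and the head, so I'll push while watching the forces.

```bash
python3 -m jog '[[[12,0,1,0,0,0,0],[12,0,0,0,0,0,0],[12,0,0,0,0,0,0],[12,0,0,0,0,0,0]]]'; python3 -m jog '[[[10,0,0,0,0,0,0],[10,0,0,0,0,0,0]]]'; python3 -m jog '[[[10,0,0,0,0,0,0],[10,0,0,0,0,0,0]]]'
python3 - <<'E'
from fit import *
f=shot('scene','s7')
k=f['img'][100:220,140:300,::-1]; cv2.imwrite('pics/c7.png',cv2.resize(k,None,fx=5,fy=5,interpolation=2))
for n in('top','scene'):
    f=bot.grab_frame(n); print(bot.spot_point('hook',f)[:1],bot.spot_point('carved_board',f)[:1])
E
```

```text
clock: 7.95
position: [0.4747, -0.2551, 0.1398]
tool_rot: [-3.141, -0.0, -0.045]
force: [-2.2, 1.9, -3.6]
grip_width: 0.023
finger_force: 80.2
clock: 8.15
position: [0.4936, -0.2559, 0.1396]
tool_rot: [-3.141, 0.002, -0.045]
force: [-3.8, 1.1, -3.9]
grip_width: 0.0229
finger_force: 80.1
clock: 8.35
position: [0.5141, -0.2568, 0.1398]
tool_rot: [-3.141, -0.0, -0.045]
force: [-1.1, 2.6, -3.3]
grip_width: 0.0231
finger_force: 80.0
[{'xyz': [0.5626, -0.2604, 0.0471], 'conf': 0.73}] [{'xyz': [0.5824, -0.2645, 0.0014], 'conf': 0.61}]
[{'xyz': [0.5618, -0.2573, 0.051], 'conf': 0.69}] [{'xyz': [0.5836, -0.2592, 0.0049], 'conf': 0.8}]
```

View pics/c7.png

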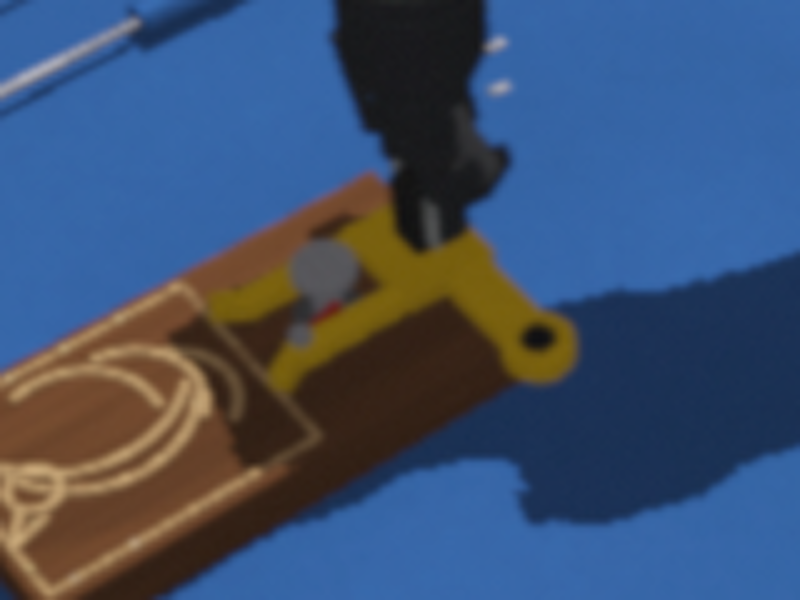

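The stud is inside the mouth and the latch is swung inward at crop ~ (325,315). I'll continue until the back wall touches.

```bash
python3 -m jog '[[[6,0,0,0,0,0,0],[6,0,0,0,0,0,0]]]'; python3 -m jog '[[[4,0,0,0,0,0,0],[2,0,0,0,0,0,0]]]';  python3 -m jog '[[[2,0,0,0,0,0,0]]]'
python3 - <<'E'
from fit import *
f=shot('scene','s8')
k=f['img'][100:220,140:300,::-1]; cv2.imwrite('pics/c8.png',cv2.resize(k,None,fx=5,fy=5,interpolation=2))
E
```

```text
clock: 8.9
position: [0.5256, -0.2579, 0.14]
tool_rot: [3.141, 0.0, -0.046]
force: [0.8, 0.2, -4.6]
grip_width: 0.0229
finger_force: 80.1
clock: 9.1
position: [0.5317, -0.2579, 0.1398]
tool_rot: [3.141, -0.0, -0.045]
force: [-0.0, 0.3, -4.4]
grip_width: 0.0231
finger_force: 80.1
clock: 9.2
position: [0.5333, -0.258, 0.1398]
tool_rot: [3.142, 0.0, -0.045]
force: [-0.5, -0.4, -4.0]
grip_width: 0.0233
finger_force: 80.1
```

View pics/c8.png

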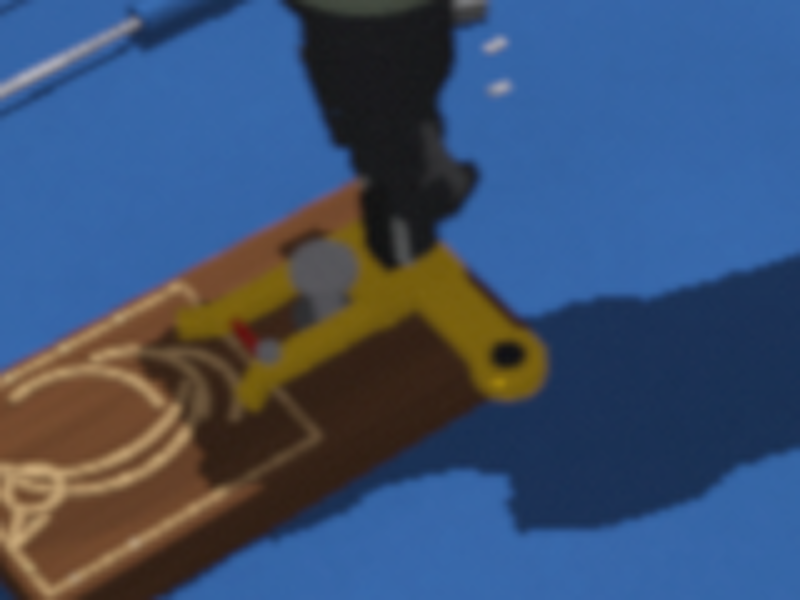

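The latch has snapped shut behind the stud at crop (245,335). Now I lower onto the board.

```bash
python3 -m jog '[[[2,0,0,0,0,0,0],[0,0,3,0,0,0,0]]]'; python3 -m jog '[[[0,0,2,0,0,0,0],[0,0,1,0,0,0,0]]]';  python3 -m jog '[[[0,0,0.5,0,0,0,0],[0,0,0,0,0,0,0]]]'
```

```text
clock: 9.45
position: [0.5355, -0.2581, 0.1371]
tool_rot: [3.141, -0.001, -0.045]
force: [0.5, 0.1, -3.9]
grip_width: 0.0231
finger_force: 80.1
clock: 9.65
position: [0.535, -0.258, 0.1335]
tool_rot: [-3.141, 0.0, -0.045]
force: [1.2, 0.5, -3.8]
grip_width: 0.023
finger_force: 80.1
clock: 9.85
position: [0.5352, -0.258, 0.1333]
tool_rot: [-3.142, 0.0, -0.045]
force: [-0.0, 0.2, -4.6]
grip_width: 0.0229
finger_force: 80.1
```

```bash
python3 -m jog '[[[0,0,0.5,0,0,0,0],[0,0,0,0,0,0,0]]]' 20; python3 -m jog '[[[0,0,0,0,0,0,0.45],[0,0,0,0,0,0,0.6],[0,0,0,0,0,0,0.9],[0,0,0,0,0,0,0.9],[0,0,0,0,0,0,0.9]]]';  python3 -m jog '[[[0,0,-15,0,0,0,0.9],[0,0,-30,0,0,0,0.9],[0,0,-40,0,0,0,0.9],[0,0,-40,0,0,0,0.9],[-20,0,-40,0,0,0,0.9]]]'; python3 -m jog '[[[-40,0,-30,0,0,0,0.9],[-30,0,0,0,0,0,0.9],[0,0,0,0,0,0,0.9],[0,0,0,0,0,0,0.9]]]'
python3 - <<'E'
from fit import *
for n in('top','scene'):
    f=shot(n,n+'9'); print(bot.spot_point('hook',f)[:1],bot.spot_point('carved_board',f)[:1])
k=f['img'][100:220,140:300,::-1]; cv2.imwrite('pics/c9.png',cv2.resize(k,None,fx=5,fy=5,interpolation=2))
E
```

```text
clock: 10.05
position: [0.5353, -0.258, 0.1329]
tool_rot: [3.142, -0.0, -0.045]
force: [-0.5, -0.3, -3.8]
grip_width: 0.0229
finger_force: 80.0
clock: 10.55
position: [0.5353, -0.258, 0.133]
tool_rot: [3.142, -0.0, -0.045]
force: [0.3, 0.7, -0.0]
grip_width: 0.077
finger_force: 0.0
clock: 11.05
position: [0.5162, -0.2564, 0.3006]
tool_rot: [-3.141, -0.002, -0.044]
force: [0.1, -0.6, 0.0]
grip_width: 0.0768
finger_force: 0.0
clock: 11.45
position: [0.4452, -0.254, 0.3292]
tool_rot: [3.141, -0.002, -0.046]
force: [0.8, 0.2, 1.4]
grip_width: 0.0765
finger_force: 0.0
[{'xyz': [0.5815, -0.2627, 0.0377], 'conf': 0.78}] [{'xyz': [0.5811, -0.2642, -0.0004], 'conf': 0.73}]
[{'xyz': [0.5818, -0.2604, 0.0413], 'conf': 0.86}] [{'xyz': [0.5833, -0.2616, 0.0011], 'conf': 0.7}]
```

View pics/c9.png

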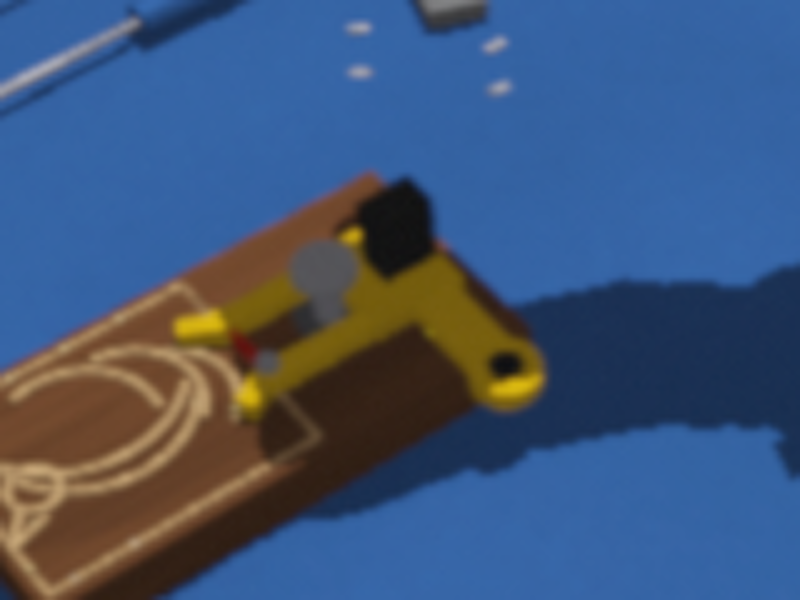

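The hook lies flat on the carved board around the stud, the red latch is shut at crop (245,345), and the robot is clear.

```bash
python3 -c "
from workcell import bot
print(bot.job_done())"
```

```text
the job is handed in; nothing more can be done
None
```

The yellow hook is latched on the carved board's stud and lies flat on the board, released, with the robot clear; the job was handed in at about 11.6 s.

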